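# Pack a pair of bicycle pedals with a card between them

### The arm

A 6-joint arm with a two-finger parallel gripper is mounted at the origin on the work surface. World frame = base frame: x ahead of the robot, y to its left, z up, the work surface at z = 0. Lengths are in m, angles in degrees, forces in N, time in s.
With the tool pointing down it reaches from about 0.35 to 0.875 m from the base axis. Payload 4.2 kg.
Tool frame: the origin (TCP) lies midway between the tips of the shut fingers; the grasp point (between the pads) lies 19 mm behind it; z points along the fingers, y is the line along which they close (so a half turn about z gives the same grasp; the last joint's range is limited). The gripper opens to 87 mm and grips with 3 to 60 N. Pads are 19 mm wide; open, the fingers measure 117 mm over their backs; the gripper's body (75 mm by 190 mm) begins 51 mm behind the grasp point.
Start: joints at [-60.126, 22.042, 0.453, 0, -68.411, -14.817], TCP at [0.162, -0.604, 0.223] pointing down, gripper open.
Joint ranges: [-179.83, 179.83], [-69.29, 118.12], [-61.27, 80.66], [-181.25, 117.63], [-171.15, -9.14], [-177.46, 177.46]. Speed limits (degrees/s): [159.86, 159.86, 180, 180, 180, 180].

### API

Orientations are given as a 3x3 rotation matrix whose columns are the frame's x, y, z axes.
In Python, from station import sense, capture, camera_params, finish_job gives the robot as it stands.
- The arm moves only by the tool drive_tool, never from a script. Its argument "rows" is a list of rows, each an object of numbers: "tx", "ty", "tz": the shift along the tool's x, y, z in cm; "ax", "ay", "az": the turn, a rotation vector about the tool's x, y, z in rad; "claw": the finger opening in cm, from 0 to 8.7. In form: [{"tx": .., "ty": .., "tz": .., "ax": .., "ay": .., "az": .., "claw": ..}, ...]. A call has 1 to 10 rows; each row shifts and turns the commanded pose from where the row before left it, along the tool's axes as they then stand; what a row does not reach is not made up. A row lasts 1/12 s, in which the tool goes at most 41.7 mm and 7.16 degrees, less where a joint would pass 70% of its speed; a pose out of reach is approached as far as the arm can. A call with a gripper value outside its range is refused whole. The fingers move at their own pace and stop on an object; the grip force is fixed at half the most. Time passes only in rows, so rows that do not move let the fingers close. It gives the time, the measured TCP pose, the force, the opening and the grip force at its end, in the units of the state.
- sense(): the state, without advancing time (a new reading comes with each control period).
- capture(name): name is "side" or "top"; returns (picture, depth): 420x560x3 uint8, red, green, blue; 420x560 float32, m along the optical axis (not along the pixel's ray), 0 where there is no reading.
- camera_params(name): a dict with "intrinsics" (3x3 intrinsics, pixels), "R" (3x3) and "t" (3): a world point X has camera coordinates R X + t. Camera axes: x right, y down, z forward; pixel columns grow to the right and rows downward; lengths in m; the calibration is good to about 2 mm. A picture is of the moment at which its call begins. camera_params takes no time and is no camera call.
- finish_job(): hands the job in; it is judged then, once.
The state is a dict: "time_s": time; "joints": joint angles; "joint_velocities": joint speeds; "effort": joint torques, N m; "tcp_pos": TCP position; "ee_rot": TCP orientation; "wrist_force": force on the tool from outside, world axes, zero at the start; "moment": the same for the moment, N m; "gripper_width": opening from 0.0 (shut) to 1.0 (fully open); "gripper_force": force on a finger pad.
Only numpy, scipy, OpenCV 4.12 (cv2) and the standard library are available. Lean on these libraries where they do the work, as an engineer would, in place of code of your own. Each camera call takes 0.05 s, during which the arm holds its last target. There are 200 camera calls.

### The job

One flat bicycle pedal of a pair lies in the shallow grey metal tray. Lay the oblong cardboard separator (the one resting on the small white carton) flat and squarely over that pedal, let go of it, and then set the matching second flat pedal squarely on top of the card, its spindle in line with the lower one's (pointing either way). Set both down rather than dropping them, and leave the lower pedal where it lies.

Things in the scene. Friction and masses are not known exactly. Their poses are not given: they have to be found in the camera images.
- pedal_a_c (a point): Centre, half-way up, of the lower pedal: aluminium cage with orange side reflectors, body 92 (x) x 54 (y) x 20 mm high, spindle (max 18 mm thick) sticking out 34 mm beyond the body along +x at half height; z up. Loose on the 3 mm floor of a fixed grey tray (220 x 160 mm, rim 8 mm above the bench); pedal top 23 mm above the bench.
- pedal_b_c (a point): Centre, half-way up, of the second pedal: same shape, size and axes as the lower one, about 0.2 kg, balanced near this point. Loose and flat on the bench left or right of the tray, this point 10 mm above the bench. Its long sides are flat, 54 mm apart across y, grippable over their full height. The short round pedal is not its pair.
- card_c (a point): Centre, half-way up, of the separator: stiff cardboard 120 (x) x 64 (y) x 7 mm, 40 g, z up. Loose on a fixed white carton (100 x 42 x 20 mm high, long side nearly along x) on the other side of the tray from the second pedal; long edges overhang 11 mm, underside 20 mm above the bench; grip across the 64 mm. The 52 mm square offcut is not wanted.
Things that resemble listed ones, but are neither listed nor needed, are in the scene too. What is meant by the part that bears card_c is not yellow, and is the larger of those in its own colour.

How it is judged (in metres and radians):
On the way:
1. the separator card lies flat and squarely on the lower pedal, let go (x of card_c in the frame of pedal_a_c between -0.015 and 0.015 m and y of card_c in the frame of pedal_a_c between -0.015 and 0.015 m and z of card_c in the frame of pedal_a_c between 0.0075 and 0.0195 m and angle between the x axis of card_c and the x axis of pedal_a_c, either way round below 0.2 rad and angle between card_c's own z axis and vertical below 0.12 rad and linear speed of card below 0.02 m/s and contact force between the fingers and card below 0.1 N), for 0.2 s.
At the end, for the whole second after the job is handed in: Stacked lower pedal, card, second pedal. Card and second pedal each within 15 mm of the lower pedal's centre both ways, aligned within 0.2 rad, level within 0.12 rad, at flat-stack height within 6 mm. Lower pedal level, within 20 mm of its start. All released, at rest (all of step 1 and x of pedal_b_c in the frame of pedal_a_c between -0.015 and 0.015 m and y of pedal_b_c in the frame of pedal_a_c between -0.015 and 0.015 m and z of pedal_b_c in the frame of pedal_a_c between 0.021 and 0.033 m and angle between the x axis of pedal_b_c and the x axis of pedal_a_c, either way round below 0.2 rad and angle between each of pedal_b_c, pedal_a_c's own z axis and vertical below 0.12 rad and distance of pedal_a_c from where it was at the start of the episode below 0.02 m and linear speed of each of pedal_b, pedal_a below 0.02 m/s and contact force between the fingers and pedal_b below 0.1 N); the robot touches nothing.
It fails at once if the separator card is dropped (moves faster than 0.65 m/s while no finger touches it, a fall of about 20 mm) (contact force between the fingers and card below 0.05 N and linear speed of card above 0.65 m/s).
It fails at once if the second pedal is dropped (moves faster than 0.65 m/s while no finger touches it, a fall of about 20 mm) (contact force between the fingers and pedal_b below 0.05 N and linear speed of pedal_b above 0.65 m/s).
It also fails if it takes over 58 s, if anything falls off the work surface, if the arm or the gripper's body presses on something with over 40 N, if the wrist force passes 120 N, or if a joint passes its speed limit or range.

## Working session

There is one attempt and no reset: what is moved stays moved. The work goes in short steps, Python scripts to look and compute and a tool call to move; the robot and the scene stay as the last step left them, time stands still between calls to the robot, and variables do not carry over. Pictures are saved under pics/ and viewed, at most 10 in all, crops included, and the job is handed in when it is done.

Besides the shell and the picture viewer there is one more tool, called after "Request:" as a command line: name --argument value ..., lists and objects as JSON in quotes. drive_tool: Moves the arm, as the interface text tells. Its arguments: {"type":"object","properties":{"rows":{"type":"array"}},"required":["rows"]}

```bash
mkdir -p pics; python3 - <<'E'
from station import *
import cv2,numpy as np
for n in("top","side"):
    p,d=capture(n); cv2.imwrite(f"pics/{n}0.png",p[:,:,::-1]); np.savez(f"{n}0.npz",p=p,d=d,**{k:np.array(v) for k,v in camera_params(n).items()})
    c=camera_params(n); print(n,c)
print(sense())
E
```

```text
top {'intrinsics': array([[463.63446952,   0.        , 278.65525299],
       [  0.        , 463.63446952, 211.29613839],
       [  0.        ,   0.        ,   1.        ]]), 'R': array([[ 0.02605334, -0.99916205, -0.03156599],
       [-0.99906861, -0.02493842, -0.03521352],
       [ 0.03439681,  0.03245401, -0.99888117]]), 't': array([0.06689267, 0.55573041, 1.15516481])}
side {'intrinsics': array([[407.75919766,   0.        , 279.57111009],
       [  0.        , 407.75919766, 203.08505663],
       [  0.        ,   0.        ,   1.        ]]), 'R': array([[-0.94402392, -0.32986894,  0.00230635],
       [-0.26093442,  0.74243208, -0.61701526],
       [ 0.20182186, -0.58307897, -0.78694781]]), 't': array([0.56286675, 0.12167045, 0.85591056])}
{'time_s': 0.1, 'joints': array([-6.01257724e+01,  2.20868244e+01,  3.87957518e-01, -2.43598815e-02,
       -6.84127343e+01, -1.48156604e+01]), 'joint_velocities': array([-0.02351824, -0.00741362,  0.30052265,  0.00633005,  0.14271963,
        0.02451249]), 'effort': array([-3.86105303e-04, -3.91691530e+01,  1.87934482e+01,  4.23189774e+00,
        1.34551513e-02, -7.40957989e-05]), 'tcp_pos': array([ 0.16223971, -0.60301471,  0.22156893]), 'ee_rot': array([[-9.65701451e-01, -2.59654221e-01, -6.27376070e-04],
       [-2.59654953e-01,  9.65699616e-01,  1.88587393e-03],
       [ 1.16181704e-04,  1.98409249e-03, -9.99998025e-01]]), 'wrist_force': array([0.05315186, 0.32127651, 0.00456671]), 'moment': array([ 0.00696238, -0.03883593,  0.06356315]), 'gripper_force': 0.0, 'gripper_width': 1.0021848890301859}
```

View pics/top0.png

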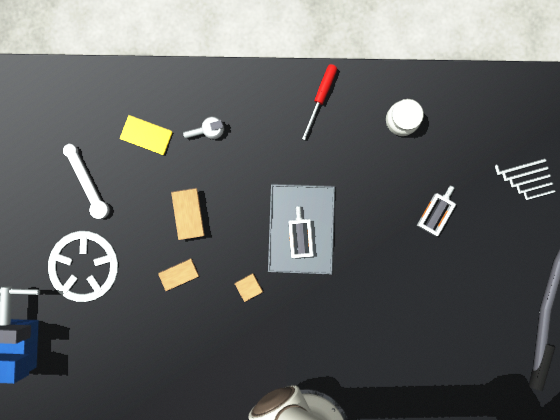

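View pics/side0.png

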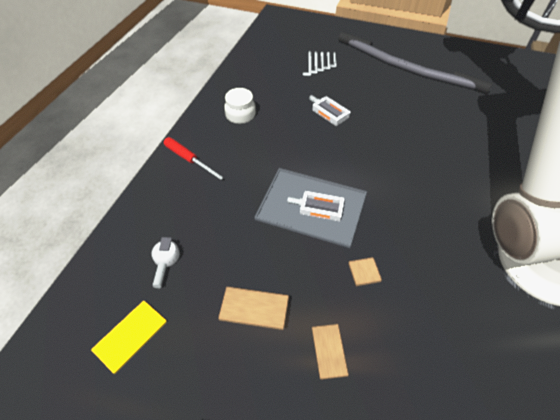

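The pictures show these candidates (top-view pixels):
- **Brown boards:** large one at (188,214), smaller oblong at (178,275), square offcut at (248,288). The yellow one at (146,135) is ruled out.
- **Pedals:** cage in the tray at (301,238), loose cage at (437,213), short round one at (212,128).

I choose the large brown board (188,214) as the card and (437,213) as pedal B. I'll measure them and check both in one crop.

```bash
cat > h.py <<'E'
import cv2,numpy as np
from station import *
def back(c,uv,z):
    K,R,t=np.array(c["intrinsics"]),np.array(c["R"]),np.array(c["t"])
    uv=np.atleast_2d(uv).astype(float)
    r=(np.linalg.inv(K)@np.c_[uv,np.ones(len(uv))].T).T@R
    o=-R.T@t
    return (o+r*((z-o[2])/r[:,2])[:,None])[:,:2]
def cloud(c,d,box):
    K,R,t=np.array(c["intrinsics"]),np.array(c["R"]),np.array(c["t"])
    x0,y0,x1,y1=box; v,u=np.mgrid[y0:y1,x0:x1]; z=d[y0:y1,x0:x1]
    X=np.stack([(u-K[0,2])/K[0,0]*z,(v-K[1,2])/K[1,1]*z,z],-1)
    return (X-t)@R
def rect(c,mask,box,z,name):
    x0,y0,x1,y1=box; n,l,s,_=cv2.connectedComponentsWithStats(mask.astype(np.uint8))
    k=1+np.argmax(s[1:,4]); v,u=np.where(l==k)
    P=back(c,np.c_[u+x0,v+y0],z); (cx,cy),(w,h),a=cv2.minAreaRect((P*1000).astype(np.float32))
    if w<h: w,h,a=h,w,a-90
    print(name,"c",round(cx,1),round(cy,1),"size",round(w,1),round(h,1),"ang",round((a+90)%180-90,1))
E
python3 - <<'E'
from h import *
f=np.load("top0.npz");p=f["p"].astype(int);d=f["d"]
for n,b,z in(("card",(160,180,215,250),.027),("small",(150,255,205,295),.01),("pedA",(280,200,325,265),.023),("pedB",(405,180,465,245),.02)):
    x0,y0,x1,y1=b;q=p[y0:y1,x0:x1]
    m=(q[...,0]-q[...,2]>50) if z in(.027,.01) else (q.min(-1)>165)
    rect(f,m,b,z,n)
    X=cloud(f,d,b); print(" z med",np.median(X[...,2][m]), q[m].mean(0))
    if "ped" in n:
        # body only: open out the spindle (narrow)
        mm=cv2.morphologyEx(cv2.morphologyEx(m.astype(np.uint8),cv2.MORPH_CLOSE,np.ones((17,17))),cv2.MORPH_OPEN,cv2.getStructuringElement(2,(13,13)))
        rect(f,mm,b,z,n+" body")
t=f["p"][165:305,140:480,::-1]; cv2.imwrite("pics/crop.png",cv2.resize(t,None,fx=2.3,fy=2.3,interpolation=2))
E
```

```text
card c 541.6 309.0 size 121.3 65.9 ang 10.6
 z med 0.02769771149556765 [236.77899687 205.04623824 139.71551724]
small c 387.9 330.9 size 92.0 49.8 ang -64.3
 z med 0.005715035790676123 [235.5963939  203.64771151 138.66851595]
pedA c 503.7 21.3 size 158.9 109.3 ang 1.5
 z med 0.004672366524134836 [188.04022346 196.85698324 201.30558659]
pedA body c 503.7 21.3 size 158.9 109.3 ang 1.5
pedB c 570.4 -315.9 size 125.8 56.6 ang -28.5
 z med 0.019964065501752483 [240.01290323 241.43870968 240.50967742]
pedB body c 563.7 -312.2 size 108.0 56.6 ang -28.5
```

View pics/crop.png

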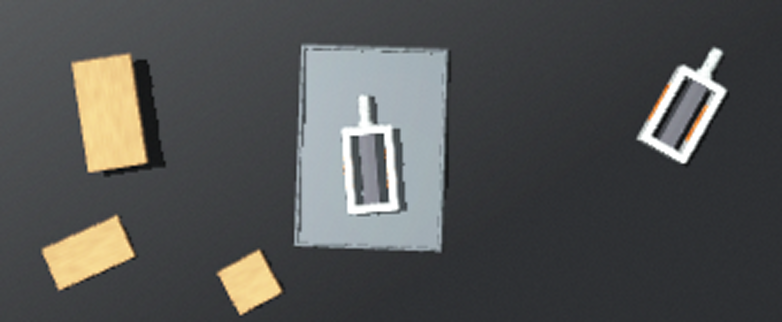

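The crop shows the raised card (shadow at its right edge), and both pedal cages with spindles up the image (+x). Next I redo pedal A with a tighter threshold.

```bash
python3 - <<'E'
from h import *
f=np.load("top0.npz");p=f["p"].astype(int)
b=(280,200,325,265);x0,y0,x1,y1=b;q=p[y0:y1,x0:x1]
for th in(215,230,240): rect(f,q.min(-1)>th,b,.023,f"A{th}")
s=np.load("side0.npz");d=s["d"]
for n,b,z0,z1 in(("A",(285,180,360,230),.0135,.03),("B",(300,85,360,130),.008,.03),("card",(210,280,300,335),.022,.035)):
    X=cloud(s,d,b);m=(X[...,2]>z0)&(X[...,2]<z1);P=X[m][:,:2]*1000
    print("side",n,cv2.minAreaRect(P.astype(np.float32)),np.percentile(X[m][:,2],95))
E
```

```text
A215 c 504.0 27.4 size 123.9 53.5 ang 6.1
A230 c 504.0 27.3 size 123.9 52.9 ang 6.1
A240 c 504.1 27.3 size 123.4 52.7 ang 5.9
side A ((502.3706970214844, 29.768997192382812), (126.21662139892578, 57.69840621948242), 7.706074237823486) 0.024832760910265237
side B ((567.8541259765625, -315.0694885253906), (59.013431549072266, 127.52357482910156), 62.25287628173828) 0.021568610208696902
side card ((539.6495361328125, 310.24774169921875), (120.26449584960938, 65.80089569091797), 10.555996894836426) 0.028987190539094675
```

Request:
drive_tool --rows '[{"az":0.077,"claw":8.7},{"tx":-1,"ty":1.5},{"tx":-2.1,"ty":3.2},{"tx":-2.1,"ty":3.2},{"tx":-2.1,"ty":3.2},{"tx":-2.1,"ty":3.2},{"tx":-2.1,"ty":3.2},{"tx":-2.1,"ty":3.2},{"tx":-2.1,"ty":3.2},{"tx":-2.1,"ty":3.2}]'

```text
invalid input at $.rows[0]: expected keys tx, ty, tz, ax, ay, az, claw
```

Request:
drive_tool --rows '[{"tx":-2.1,"ty":3.2},{"tx":-2.1,"ty":3.2},{"tx":-2.1,"ty":3.2},{"tx":-2.1,"ty":3.2},{"tx":-2.1,"ty":3.2},{"tx":-2.1,"ty":3.2},{"tx":-2.1,"ty":3.2},{"tx":-2.1,"ty":3.2},{"tx":-2.1,"ty":3.2},{"tx":-2.1,"ty":3.2}]'

```text
invalid input at $.rows[0]: expected keys tx, ty, tz, ax, ay, az, claw
```

Request:
drive_tool --rows '[{"tx":-2.1,"ty":3.2},{"tx":-2.1,"ty":3.2},{"tx":-2.1,"ty":3.2},{"tx":-2.1,"ty":3.2},{"tx":-2.1,"ty":3.2},{"tx":-2.1,"ty":3.2},{"tx":-1.1,"ty":1.5},{},{}]'

```text
invalid input at $.rows[0]: expected keys tx, ty, tz, ax, ay, az, claw
```

```bash
cat > go.py <<'E'
import sys;from h import *
def go(x,y,z,ang):
    s=sense();R=np.array(s["ee_rot"]);p=np.array(s["tcp_pos"])
    a=np.degrees(np.arctan2(R[1,0],R[0,0])); da=(ang-a+90)%180-90
    c,sn=np.cos(np.radians(a+da)),np.sin(np.radians(a+da))
    D=np.array([[c,sn,0],[sn,-c,0],[0,0,-1]]) # columns x,y,z
    d=np.array([x,y,z])/1000-p
    from scipy.spatial.transform import Rotation as Ro
    print("t",s["time_s"],"tcp",(p*1000).round(1),"ang",round(a,1),"w",s["gripper_width"]*87,"gf",s["gripper_force"],"F",np.round(s["wrist_force"],1))
    print("rotvec first",Ro.from_matrix(R.T@D).as_rotvec().round(4),"then cm",(D.T@d*100).round(2),"j6",s["joints"][5].round(0))
if __name__=="__main__": go(*map(float,sys.argv[1:]))
E
python3 go.py 541 309.5 9 10.6
```

```text
t 0.1 tcp [ 162.2 -603.   221.6] ang -165.0 w 87.19008534562617 gf 0.0 F [0.1 0.3 0. ]
rotvec first [ 0.002  -0.0002  0.0777] then cm [-54.02  82.73  21.26] j6 -15.0
```

Request:
drive_tool --rows '[{"tx":0,"ty":0,"tz":0,"ax":0,"ay":0,"az":0.078,"claw":8.7},{"tx":-1,"ty":1.5,"tz":0,"ax":0,"ay":0,"az":0,"claw":8.7},{"tx":-2.1,"ty":3.2,"tz":0,"ax":0,"ay":0,"az":0,"claw":8.7},{"tx":-2.1,"ty":3.2,"tz":0,"ax":0,"ay":0,"az":0,"claw":8.7},{"tx":-2.1,"ty":3.2,"tz":0,"ax":0,"ay":0,"az":0,"claw":8.7},{"tx":-2.1,"ty":3.2,"tz":0,"ax":0,"ay":0,"az":0,"claw":8.7},{"tx":-2.1,"ty":3.2,"tz":0,"ax":0,"ay":0,"az":0,"claw":8.7},{"tx":-2.1,"ty":3.2,"tz":0,"ax":0,"ay":0,"az":0,"claw":8.7},{"tx":-2.1,"ty":3.2,"tz":0,"ax":0,"ay":0,"az":0,"claw":8.7},{"tx":-2.1,"ty":3.2,"tz":0,"ax":0,"ay":0,"az":0,"claw":8.7}]'

```text
time_s: 0.93
tcp_pos: [0.2875, -0.3026, 0.2223]
ee_rot: [[-0.983, -0.183, -0.0], [-0.183, 0.983, 0.0], [0.0, 0.0, -1.0]]
wrist_force: [1.0, 0.2, -0.5]
gripper_width: 1.0
gripper_force: 0.0
```

Request:
drive_tool --rows '[{"tx":-2.1,"ty":3.2,"tz":0,"ax":0,"ay":0,"az":0,"claw":8.7},{"tx":-2.1,"ty":3.2,"tz":0,"ax":0,"ay":0,"az":0,"claw":8.7},{"tx":-2.1,"ty":3.2,"tz":0,"ax":0,"ay":0,"az":0,"claw":8.7},{"tx":-2.1,"ty":3.2,"tz":0,"ax":0,"ay":0,"az":0,"claw":8.7},{"tx":-2.1,"ty":3.2,"tz":0,"ax":0,"ay":0,"az":0,"claw":8.7},{"tx":-2.1,"ty":3.2,"tz":0,"ax":0,"ay":0,"az":0,"claw":8.7},{"tx":-2.1,"ty":3.2,"tz":0,"ax":0,"ay":0,"az":0,"claw":8.7},{"tx":-2.1,"ty":3.2,"tz":0,"ax":0,"ay":0,"az":0,"claw":8.7},{"tx":-2.1,"ty":3.2,"tz":0,"ax":0,"ay":0,"az":0,"claw":8.7},{"tx":-2.1,"ty":3.2,"tz":0,"ax":0,"ay":0,"az":0,"claw":8.7}]'

```text
time_s: 1.77
tcp_pos: [0.4351, 0.0507, 0.2225]
ee_rot: [[-0.983, -0.184, -0.0], [-0.184, 0.983, 0.0], [0.0, 0.0, -1.0]]
wrist_force: [0.5, 0.1, 1.4]
gripper_width: 0.997
gripper_force: 0.0
```

Request:
drive_tool --rows '[{"tx":-2.1,"ty":3.2,"tz":0,"ax":0,"ay":0,"az":0,"claw":8.7},{"tx":-2.1,"ty":3.2,"tz":0,"ax":0,"ay":0,"az":0,"claw":8.7},{"tx":-2.1,"ty":3.2,"tz":0,"ax":0,"ay":0,"az":0,"claw":8.7},{"tx":-2.1,"ty":3.2,"tz":0,"ax":0,"ay":0,"az":0,"claw":8.7},{"tx":-2.1,"ty":3.2,"tz":0,"ax":0,"ay":0,"az":0,"claw":8.7},{"tx":-2.1,"ty":3.2,"tz":0,"ax":0,"ay":0,"az":0,"claw":8.7},{"tx":-1.1,"ty":1.5,"tz":0,"ax":0,"ay":0,"az":0,"claw":8.7},{"tx":0,"ty":0,"tz":0,"ax":0,"ay":0,"az":0,"claw":8.7},{"tx":0,"ty":0,"tz":0,"ax":0,"ay":0,"az":0,"claw":8.7}]'

```text
time_s: 2.52
tcp_pos: [0.5315, 0.278, 0.2212]
ee_rot: [[-0.983, -0.185, -0.002], [-0.185, 0.983, -0.002], [0.002, -0.001, -1.0]]
wrist_force: [-0.4, -0.9, -0.3]
gripper_width: 0.998
gripper_force: 0.0
```

```bash
python3 go.py 541 309.5 9 10.6
```

```text
t 2.5167 tcp [531.5 278.  221.2] ang -169.4 w 86.79603966900852 gf 0.0 F [-0.4 -0.9 -0.3]
rotvec first [-0.0011 -0.0024  0.0008] then cm [-1.52  2.93 21.22] j6 -122.0
```

Request:
drive_tool --rows '[{"tx":-1.5,"ty":2.9,"tz":0,"ax":0,"ay":0,"az":0,"claw":8.7},{"tx":0,"ty":0,"tz":3,"ax":0,"ay":0,"az":0,"claw":8.7},{"tx":0,"ty":0,"tz":3.5,"ax":0,"ay":0,"az":0,"claw":8.7},{"tx":0,"ty":0,"tz":3.5,"ax":0,"ay":0,"az":0,"claw":8.7},{"tx":0,"ty":0,"tz":3.5,"ax":0,"ay":0,"az":0,"claw":8.7},{"tx":0,"ty":0,"tz":2.5,"ax":0,"ay":0,"az":0,"claw":8.7},{"tx":0,"ty":0,"tz":0,"ax":0,"ay":0,"az":0,"claw":8.7},{"tx":0,"ty":0,"tz":0,"ax":0,"ay":0,"az":0,"claw":8.7}]'

```text
time_s: 3.18
tcp_pos: [0.5407, 0.3071, 0.062]
ee_rot: [[-0.983, -0.183, -0.002], [-0.183, 0.983, -0.002], [0.002, -0.002, -1.0]]
wrist_force: [0.7, -0.3, 0.2]
gripper_width: 0.999
gripper_force: 0.0
```

```bash
python3 go.py 541 309.5 9 10.6; python3 -c "
from h import *
p,d=capture('side');cv2.imwrite('pics/s1.png',cv2.resize(p[220:370,170:370,::-1],None,fx=3,fy=3))"
```

```text
t 3.1833 tcp [540.7 307.1  62. ] ang -169.4 w 86.93958566882868 gf 0.0 F [ 0.7 -0.3  0.2]
rotvec first [-0.002  -0.0024 -0.0007] then cm [-0.08  0.23  5.3 ] j6 -124.0
```

View pics/s1.png

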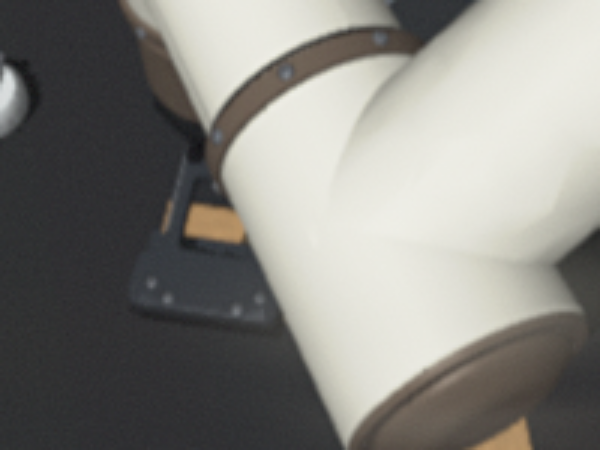

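The arm hides most of it; the card shows through the gripper gap at crop (215,222). The clearance is ample, so I go down and grip.

Request:
drive_tool --rows '[{"tx":0,"ty":0.2,"tz":1.5,"ax":0,"ay":0,"az":0,"claw":8.7},{"tx":0,"ty":0,"tz":1.5,"ax":0,"ay":0,"az":0,"claw":8.7},{"tx":0,"ty":0,"tz":1.3,"ax":0,"ay":0,"az":0,"claw":8.7},{"tx":0,"ty":0,"tz":1.0,"ax":0,"ay":0,"az":0,"claw":8.7},{"tx":0,"ty":0,"tz":0,"ax":0,"ay":0,"az":0,"claw":8.7},{"tx":0,"ty":0,"tz":0,"ax":0,"ay":0,"az":0,"claw":7.2},{"tx":0,"ty":0,"tz":0,"ax":0,"ay":0,"az":0,"claw":6.8},{"tx":0,"ty":0,"tz":0,"ax":0,"ay":0,"az":0,"claw":6.5},{"tx":0,"ty":0,"tz":0,"ax":0,"ay":0,"az":0,"claw":6.2},{"tx":0,"ty":0,"tz":0,"ax":0,"ay":0,"az":0,"claw":6.0}]'

```text
time_s: 4.07
tcp_pos: [0.5412, 0.3108, 0.0103]
ee_rot: [[-0.983, -0.184, 0.001], [-0.184, 0.983, 0.001], [-0.001, 0.001, -1.0]]
wrist_force: [-0.4, 0.7, 2.5]
gripper_width: 0.734
gripper_force: 12.5
```

Request:
drive_tool --rows '[{"tx":0,"ty":0,"tz":0,"ax":0,"ay":0,"az":0,"claw":5.8},{"tx":0,"ty":0,"tz":0,"ax":0,"ay":0,"az":0,"claw":5.8},{"tx":0,"ty":0,"tz":0,"ax":0,"ay":0,"az":0,"claw":5.8},{"tx":0,"ty":0,"tz":0,"ax":0,"ay":0,"az":0,"claw":5.8}]'

```text
time_s: 4.4
tcp_pos: [0.5412, 0.3108, 0.0103]
ee_rot: [[-0.983, -0.184, 0.001], [-0.184, 0.983, 0.0], [-0.001, 0.0, -1.0]]
wrist_force: [-1.5, -0.8, 5.8]
gripper_width: 0.731
gripper_force: 30.0
```

```bash
python3 go.py 486.8 26 60 6.4
```

```text
t 4.4 tcp [541.2 310.8  10.3] ang -169.4 w 63.57478531356576 gf 30.001029074192047 F [-1.5 -0.8  5.8]
rotvec first [0.0003 0.0008 0.0734] then cm [  8.58 -27.7   -4.97] j6 -124.0
```

Request:
drive_tool --rows '[{"tx":0,"ty":0,"tz":-0.8,"ax":0,"ay":0,"az":0,"claw":5.8},{"tx":0,"ty":0,"tz":-1.8,"ax":0,"ay":0,"az":0,"claw":5.8},{"tx":0,"ty":0,"tz":-2.4,"ax":0,"ay":0,"az":0,"claw":5.8},{"tx":0,"ty":0,"tz":0,"ax":0,"ay":0,"az":0.073,"claw":5.8},{"tx":0.6,"ty":-1.7,"tz":0,"ax":0,"ay":0,"az":0,"claw":5.8},{"tx":0.8,"ty":-2.6,"tz":0,"ax":0,"ay":0,"az":0,"claw":5.8},{"tx":0.8,"ty":-2.6,"tz":0,"ax":0,"ay":0,"az":0,"claw":5.8},{"tx":0.8,"ty":-2.6,"tz":0,"ax":0,"ay":0,"az":0,"claw":5.8},{"tx":0.8,"ty":-2.6,"tz":0,"ax":0,"ay":0,"az":0,"claw":5.8},{"tx":0.8,"ty":-2.6,"tz":0,"ax":0,"ay":0,"az":0,"claw":5.8}]'

```text
time_s: 5.23
tcp_pos: [0.5108, 0.1581, 0.0594]
ee_rot: [[-0.994, -0.112, -0.001], [-0.112, 0.994, -0.0], [0.001, -0.0, -1.0]]
wrist_force: [0.4, -0.5, -0.5]
gripper_width: 0.727
gripper_force: 30.0
```

Request:
drive_tool --rows '[{"tx":0.8,"ty":-2.6,"tz":0,"ax":0,"ay":0,"az":0,"claw":5.8},{"tx":0.8,"ty":-2.6,"tz":0,"ax":0,"ay":0,"az":0,"claw":5.8},{"tx":0.8,"ty":-2.6,"tz":0,"ax":0,"ay":0,"az":0,"claw":5.8},{"tx":0.8,"ty":-2.6,"tz":0,"ax":0,"ay":0,"az":0,"claw":5.8},{"tx":0.8,"ty":-2.6,"tz":0,"ax":0,"ay":0,"az":0,"claw":5.8},{"tx":0,"ty":0,"tz":0,"ax":0,"ay":0,"az":0,"claw":5.8},{"tx":0,"ty":0,"tz":0,"ax":0,"ay":0,"az":0,"claw":5.8},{"tx":0,"ty":0,"tz":0,"ax":0,"ay":0,"az":0,"claw":5.8}]'

```text
time_s: 5.9
tcp_pos: [0.4867, 0.0258, 0.0597]
ee_rot: [[-0.994, -0.111, 0.001], [-0.111, 0.994, 0.0], [-0.001, 0.0, -1.0]]
wrist_force: [0.5, -0.1, -0.7]
gripper_width: 0.728
gripper_force: 30.0
```

```bash
python3 go.py 486.8 26 13.3 6.4; python3 -c "
from h import *
p,d=capture('top');cv2.imwrite('pics/s2.png',cv2.resize(p[160:310,200:400,::-1],None,fx=3,fy=3))"
```

```text
t 5.9 tcp [486.7  25.8  59.7] ang -173.6 w 63.36554594021421 gf 30.00009924173355 F [ 0.5 -0.1 -0.7]
rotvec first [ 0.0002  0.0007 -0.0002] then cm [-0.01  0.01  4.64] j6 -106.0
```

View pics/s2.png

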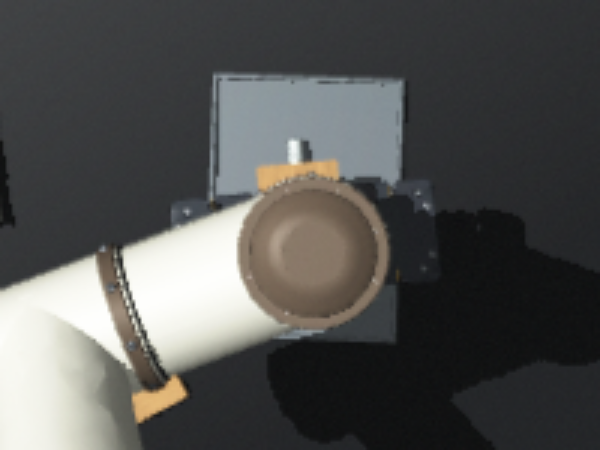

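The card is in the gripper over the lower pedal, its far edge at crop (298,165) centred on the spindle at (298,150). Lowering it gently.

Request:
drive_tool --rows '[{"tx":0,"ty":0,"tz":1.2,"ax":0,"ay":0,"az":0,"claw":5.8},{"tx":0,"ty":0,"tz":1.2,"ax":0,"ay":0,"az":0,"claw":5.8},{"tx":0,"ty":0,"tz":1.0,"ax":0,"ay":0,"az":0,"claw":5.8},{"tx":0,"ty":0,"tz":0.6,"ax":0,"ay":0,"az":0,"claw":5.8},{"tx":0,"ty":0,"tz":0.4,"ax":0,"ay":0,"az":0,"claw":5.8},{"tx":0,"ty":0,"tz":0,"ax":0,"ay":0,"az":0,"claw":5.8},{"tx":0,"ty":0,"tz":0,"ax":0,"ay":0,"az":0,"claw":5.8}]'

```text
time_s: 6.53
tcp_pos: [0.4866, 0.0261, 0.0156]
ee_rot: [[-0.994, -0.112, 0.0], [-0.112, 0.994, -0.0], [-0.0, -0.0, -1.0]]
wrist_force: [-0.7, -0.0, -0.9]
gripper_width: 0.731
gripper_force: 30.0
```

Request:
drive_tool --rows '[{"tx":0,"ty":0,"tz":0.1,"ax":0,"ay":0,"az":0,"claw":5.8},{"tx":0,"ty":0,"tz":0.1,"ax":0,"ay":0,"az":0,"claw":5.8},{"tx":0,"ty":0,"tz":0,"ax":0,"ay":0,"az":0,"claw":5.8}]'

```text
time_s: 6.78
tcp_pos: [0.4864, 0.0258, 0.0138]
ee_rot: [[-0.994, -0.112, 0.001], [-0.112, 0.994, 0.0], [-0.001, 0.0, -1.0]]
wrist_force: [-0.6, -0.2, -0.3]
gripper_width: 0.728
gripper_force: 30.0
```

Request:
drive_tool --rows '[{"tx":0,"ty":0,"tz":0.05,"ax":0,"ay":0,"az":0,"claw":5.8},{"tx":0,"ty":0,"tz":0,"ax":0,"ay":0,"az":0,"claw":5.8},{"tx":0,"ty":0,"tz":0.05,"ax":0,"ay":0,"az":0,"claw":5.8},{"tx":0,"ty":0,"tz":0,"ax":0,"ay":0,"az":0,"claw":5.8}]'

```text
time_s: 7.12
tcp_pos: [0.4865, 0.0258, 0.0132]
ee_rot: [[-0.994, -0.112, 0.0], [-0.112, 0.994, 0.0], [-0.0, 0.0, -1.0]]
wrist_force: [-1.2, -0.3, 5.7]
gripper_width: 0.731
gripper_force: 30.0
```

Contact at 5.7 N; now I open slowly and rise.

Request:
drive_tool --rows '[{"tx":0,"ty":0,"tz":0,"ax":0,"ay":0,"az":0,"claw":6.5},{"tx":0,"ty":0,"tz":0,"ax":0,"ay":0,"az":0,"claw":6.8},{"tx":0,"ty":0,"tz":0,"ax":0,"ay":0,"az":0,"claw":7.4},{"tx":0,"ty":0,"tz":0,"ax":0,"ay":0,"az":0,"claw":8.6},{"tx":0,"ty":0,"tz":0,"ax":0,"ay":0,"az":0,"claw":8.6},{"tx":0,"ty":0,"tz":0,"ax":0,"ay":0,"az":0,"claw":8.6},{"tx":0,"ty":0,"tz":-1,"ax":0,"ay":0,"az":0,"claw":8.6},{"tx":0,"ty":0,"tz":-2.5,"ax":0,"ay":0,"az":0,"claw":8.6},{"tx":0,"ty":0,"tz":-3,"ax":0,"ay":0,"az":0,"claw":8.6},{"tx":0,"ty":0,"tz":-3,"ax":0,"ay":0,"az":0,"claw":8.6}]'

```text
time_s: 7.95
tcp_pos: [0.4857, 0.0255, 0.1081]
ee_rot: [[-0.994, -0.112, -0.002], [-0.112, 0.994, -0.001], [0.002, -0.001, -1.0]]
wrist_force: [0.3, 0.3, 0.2]
gripper_width: 0.982
gripper_force: 0.0
```

```bash
python3 go.py 554.5 -307.6 120 -28.3
```

```text
t 7.95 tcp [485.7  25.5 108.1] ang -173.6 w 85.41957907616587 gf 0.0 F [0.3 0.3 0.2]
rotvec first [-0.0012 -0.0018  0.6058] then cm [-21.85 -26.06  -1.19] j6 -106.0
```

Request:
drive_tool --rows '[{"tx":0,"ty":0,"tz":-1.2,"ax":0,"ay":0,"az":0.101,"claw":8.7},{"tx":0,"ty":0,"tz":0,"ax":0,"ay":0,"az":0.101,"claw":8.7},{"tx":0,"ty":0,"tz":0,"ax":0,"ay":0,"az":0.101,"claw":8.7},{"tx":0,"ty":0,"tz":0,"ax":0,"ay":0,"az":0.101,"claw":8.7},{"tx":0,"ty":0,"tz":0,"ax":0,"ay":0,"az":0.101,"claw":8.7},{"tx":0,"ty":0,"tz":0,"ax":0,"ay":0,"az":0.101,"claw":8.7},{"tx":-1.1,"ty":-1.3,"tz":0,"ax":0,"ay":0,"az":0,"claw":8.7},{"tx":-2.2,"ty":-2.6,"tz":0,"ax":0,"ay":0,"az":0,"claw":8.7},{"tx":-2.2,"ty":-2.6,"tz":0,"ax":0,"ay":0,"az":0,"claw":8.7},{"tx":-2.2,"ty":-2.6,"tz":0,"ax":0,"ay":0,"az":0,"claw":8.7}]'

```text
time_s: 8.78
tcp_pos: [0.511, -0.0919, 0.1196]
ee_rot: [[-0.881, 0.473, -0.0], [0.473, 0.881, 0.0], [0.0, 0.0, -1.0]]
wrist_force: [1.1, 0.2, 0.3]
gripper_width: 1.005
gripper_force: 0.0
```

Request:
drive_tool --rows '[{"tx":-2.2,"ty":-2.6,"tz":0,"ax":0,"ay":0,"az":0,"claw":8.7},{"tx":-2.2,"ty":-2.6,"tz":0,"ax":0,"ay":0,"az":0,"claw":8.7},{"tx":-2.2,"ty":-2.6,"tz":0,"ax":0,"ay":0,"az":0,"claw":8.7},{"tx":-2.2,"ty":-2.6,"tz":0,"ax":0,"ay":0,"az":0,"claw":8.7},{"tx":-2.2,"ty":-2.6,"tz":0,"ax":0,"ay":0,"az":0,"claw":8.7},{"tx":-2.2,"ty":-2.6,"tz":0,"ax":0,"ay":0,"az":0,"claw":8.7},{"tx":-0.9,"ty":-1.3,"tz":0,"ax":0,"ay":0,"az":0,"claw":8.7},{"tx":0,"ty":0,"tz":0,"ax":0,"ay":0,"az":0,"claw":8.7},{"tx":0,"ty":0,"tz":0,"ax":0,"ay":0,"az":0,"claw":8.7}]'

```text
time_s: 9.53
tcp_pos: [0.5542, -0.3068, 0.1187]
ee_rot: [[-0.879, 0.476, -0.001], [0.476, 0.879, 0.001], [0.002, 0.0, -1.0]]
wrist_force: [-0.3, 0.7, 0.3]
gripper_width: 0.999
gripper_force: 0.0
```

```bash
python3 go.py 554.5 -307.6 4 -28.3; python3 - <<'E'
from h import *
p,d=capture('top');c=camera_params('top')
P=[]
b=(270,185,335,275);x0,y0,x1,y1=b;q=p[y0:y1,x0:x1].astype(int);X=cloud(c,d,b)
m=(q[...,0]-q[...,2]>50)&(X[...,2]>.018);rect(c,m,b,.030,"card");print("card z",np.median(X[...,2][m]))
a=cv2.resize(p[170:280,240:330,::-1],None,fx=4,fy=4);p2,_=capture('side');e=cv2.resize(p2[70:220,270:370,::-1],(293,440))
cv2.imwrite('pics/s3.png',np.hstack([a,e]))
E
```

```text
t 9.5333 tcp [ 554.2 -306.8  118.7] ang 151.6 w 86.93380655178106 gf 0.0 F [-0.3  0.7  0.3]
rotvec first [ 0.0001 -0.0016 -0.0022] then cm [-0.06 -0.05 11.47] j6 -104.0
card c 486.5 25.2 size 119.5 63.6 ang 6.4
card z 0.030702777210780498
```

View pics/s3.png

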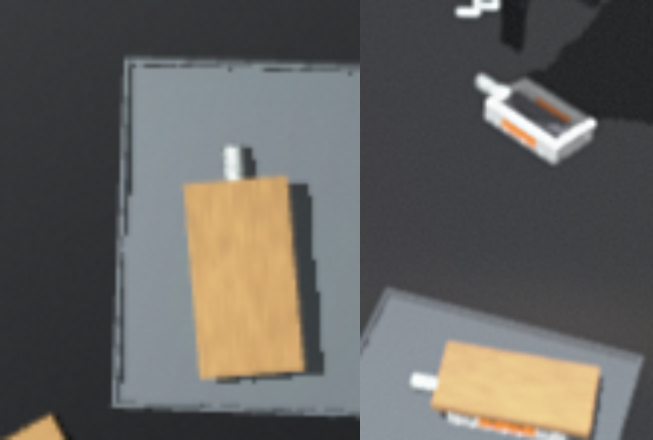

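The card lies flat and squarely on the lower pedal (centre 486.5, 25.2, angle 6.4°), with the spindle protruding evenly at (233,160). Next I grip pedal B.

Request:
drive_tool --rows '[{"tx":0,"ty":0,"tz":2.5,"ax":0,"ay":0,"az":0,"claw":8.7},{"tx":0,"ty":0,"tz":3,"ax":0,"ay":0,"az":0,"claw":8.7},{"tx":0,"ty":0,"tz":3,"ax":0,"ay":0,"az":0,"claw":8.7},{"tx":0,"ty":0,"tz":1.5,"ax":0,"ay":0,"az":0,"claw":8.7},{"tx":0,"ty":0,"tz":0.9,"ax":0,"ay":0,"az":0,"claw":8.7},{"tx":0,"ty":0,"tz":0.5,"ax":0,"ay":0,"az":0,"claw":8.7},{"tx":0,"ty":0,"tz":0,"ax":0,"ay":0,"az":0,"claw":8.0},{"tx":0,"ty":0,"tz":0,"ax":0,"ay":0,"az":0,"claw":7.0},{"tx":0,"ty":0,"tz":0,"ax":0,"ay":0,"az":0,"claw":6.0},{"tx":0,"ty":0,"tz":0,"ax":0,"ay":0,"az":0,"claw":5.6}]'

```text
time_s: 10.47
tcp_pos: [0.5558, -0.3068, 0.007]
ee_rot: [[-0.88, 0.474, 0.003], [0.474, 0.88, -0.001], [-0.003, 0.001, -1.0]]
wrist_force: [0.3, -0.7, -0.2]
gripper_width: 0.787
gripper_force: 0.0
```

Request:
drive_tool --rows '[{"tx":0,"ty":0,"tz":0,"ax":0,"ay":0,"az":0,"claw":5.3},{"tx":0,"ty":0,"tz":0,"ax":0,"ay":0,"az":0,"claw":4.8},{"tx":0,"ty":0,"tz":0,"ax":0,"ay":0,"az":0,"claw":4.8},{"tx":0,"ty":0,"tz":0,"ax":0,"ay":0,"az":0,"claw":4.8},{"tx":0,"ty":0,"tz":0,"ax":0,"ay":0,"az":0,"claw":4.8}]'

```text
time_s: 10.88
tcp_pos: [0.5551, -0.3072, 0.0065]
ee_rot: [[-0.88, 0.474, 0.001], [0.474, 0.88, -0.001], [-0.001, -0.0, -1.0]]
wrist_force: [-1.6, -2.3, 5.8]
gripper_width: 0.617
gripper_force: 30.0
```

```bash
python3 go.py 486.5 26 70 6.4
```

```text
t 10.8833 tcp [ 555.1 -307.2    6.5] ang 151.7 w 53.70964969543988 gf 30.000929832458496 F [-1.6 -2.3  5.8]
rotvec first [-0.0008  0.0008 -0.6056] then cm [ 3.1  33.88 -6.35] j6 -104.0
```

Request:
drive_tool --rows '[{"tx":0,"ty":0,"tz":-0.8,"ax":0,"ay":0,"az":0,"claw":4.8},{"tx":0,"ty":0,"tz":-2,"ax":0,"ay":0,"az":0,"claw":4.8},{"tx":0,"ty":0,"tz":-2.5,"ax":0,"ay":0,"az":0,"claw":4.8},{"tx":0,"ty":0,"tz":-1.5,"ax":0,"ay":0,"az":0,"claw":4.8},{"tx":0,"ty":0,"tz":0,"ax":0,"ay":0,"az":-0.101,"claw":4.8},{"tx":0,"ty":0,"tz":0,"ax":0,"ay":0,"az":-0.101,"claw":4.8},{"tx":0,"ty":0,"tz":0,"ax":0,"ay":0,"az":-0.101,"claw":4.8},{"tx":0,"ty":0,"tz":0,"ax":0,"ay":0,"az":-0.101,"claw":4.8},{"tx":0,"ty":0,"tz":0,"ax":0,"ay":0,"az":-0.101,"claw":4.8},{"tx":0,"ty":0,"tz":0,"ax":0,"ay":0,"az":-0.101,"claw":4.8}]'

```text
time_s: 11.72
tcp_pos: [0.5543, -0.3057, 0.0726]
ee_rot: [[-0.993, -0.116, -0.002], [-0.116, 0.993, 0.002], [0.001, 0.002, -1.0]]
wrist_force: [-1.0, -0.5, -2.4]
gripper_width: 0.616
gripper_force: 30.0
```

Request:
drive_tool --rows '[{"tx":0.2,"ty":1.5,"tz":0,"ax":0,"ay":0,"az":0,"claw":4.8},{"tx":0.3,"ty":3,"tz":0,"ax":0,"ay":0,"az":0,"claw":4.8},{"tx":0.3,"ty":3,"tz":0,"ax":0,"ay":0,"az":0,"claw":4.8},{"tx":0.3,"ty":3,"tz":0,"ax":0,"ay":0,"az":0,"claw":4.8},{"tx":0.3,"ty":3,"tz":0,"ax":0,"ay":0,"az":0,"claw":4.8},{"tx":0.3,"ty":3,"tz":0,"ax":0,"ay":0,"az":0,"claw":4.8},{"tx":0.3,"ty":3,"tz":0,"ax":0,"ay":0,"az":0,"claw":4.8},{"tx":0.3,"ty":3,"tz":0,"ax":0,"ay":0,"az":0,"claw":4.8},{"tx":0.3,"ty":3,"tz":0,"ax":0,"ay":0,"az":0,"claw":4.8},{"tx":0.3,"ty":3,"tz":0,"ax":0,"ay":0,"az":0,"claw":4.8}]'

```text
time_s: 12.55
tcp_pos: [0.4931, -0.0249, 0.0731]
ee_rot: [[-0.994, -0.111, -0.001], [-0.111, 0.994, 0.001], [0.001, 0.001, -1.0]]
wrist_force: [0.8, 0.1, -3.1]
gripper_width: 0.618
gripper_force: 30.0
```

Request:
drive_tool --rows '[{"tx":0.2,"ty":3,"tz":0,"ax":0,"ay":0,"az":0,"claw":4.8},{"tx":0,"ty":2.4,"tz":0,"ax":0,"ay":0,"az":0,"claw":4.8},{"tx":0,"ty":0,"tz":0,"ax":0,"ay":0,"az":0,"claw":4.8},{"tx":0,"ty":0,"tz":0,"ax":0,"ay":0,"az":0,"claw":4.8},{"tx":0,"ty":0,"tz":0,"ax":0,"ay":0,"az":0,"claw":4.8}]'

```text
time_s: 12.97
tcp_pos: [0.4857, 0.027, 0.0732]
ee_rot: [[-0.994, -0.112, -0.001], [-0.112, 0.994, 0.0], [0.001, 0.0, -1.0]]
wrist_force: [-0.0, -1.0, -1.7]
gripper_width: 0.616
gripper_force: 30.0
```

```bash
python3 go.py 486.5 26 36.5 6.4; python3 -c "
from h import *
p,d=capture('top');a=cv2.resize(p[170:280,250:350,::-1],(400,440))
p,d=capture('side');b=cv2.resize(p[150:260,240:340,::-1],(400,440))
cv2.imwrite('pics/s4.png',np.hstack([a,b]))"
```

```text
t 12.9667 tcp [485.7  27.   73.2] ang -173.6 w 53.580981796161474 gf 29.999081790447235 F [-0.  -1.  -1.7]
rotvec first [ 0.0002 -0.0011  0.0003] then cm [-0.06 -0.11  3.67] j6 -106.0
```

View pics/s4.png

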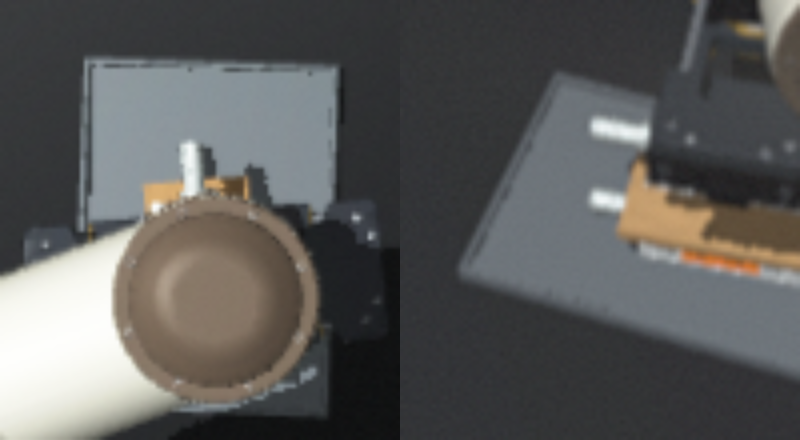

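The second pedal hangs level above the card, with the two spindles in line (tips at (600,127) and (600,198)). Lowering it.

Request:
drive_tool --rows '[{"tx":0,"ty":-0.1,"tz":1,"ax":0,"ay":0,"az":0,"claw":4.8},{"tx":0,"ty":0,"tz":1,"ax":0,"ay":0,"az":0,"claw":4.8},{"tx":0,"ty":0,"tz":0.8,"ax":0,"ay":0,"az":0,"claw":4.8},{"tx":0,"ty":0,"tz":0.4,"ax":0,"ay":0,"az":0,"claw":4.8},{"tx":0,"ty":0,"tz":0.2,"ax":0,"ay":0,"az":0,"claw":4.8},{"tx":0,"ty":0,"tz":0,"ax":0,"ay":0,"az":0,"claw":4.8},{"tx":0,"ty":0,"tz":0.1,"ax":0,"ay":0,"az":0,"claw":4.8},{"tx":0,"ty":0,"tz":0,"ax":0,"ay":0,"az":0,"claw":4.8},{"tx":0,"ty":0,"tz":0,"ax":0,"ay":0,"az":0,"claw":4.8}]'

```text
time_s: 13.82
tcp_pos: [0.4866, 0.026, 0.0389]
ee_rot: [[-0.994, -0.112, 0.001], [-0.112, 0.994, 0.0], [-0.001, 0.0, -1.0]]
wrist_force: [-0.0, -0.3, -2.6]
gripper_width: 0.617
gripper_force: 30.0
```

Request:
drive_tool --rows '[{"tx":0,"ty":0,"tz":0.1,"ax":0,"ay":0,"az":0,"claw":4.8},{"tx":0,"ty":0,"tz":0,"ax":0,"ay":0,"az":0,"claw":4.8},{"tx":0,"ty":0,"tz":0.05,"ax":0,"ay":0,"az":0,"claw":4.8},{"tx":0,"ty":0,"tz":0.05,"ax":0,"ay":0,"az":0,"claw":4.8},{"tx":0,"ty":0,"tz":0,"ax":0,"ay":0,"az":0,"claw":4.8}]'

```text
time_s: 14.23
tcp_pos: [0.4864, 0.0259, 0.0366]
ee_rot: [[-0.994, -0.112, 0.0], [-0.112, 0.994, 0.0], [-0.0, 0.0, -1.0]]
wrist_force: [0.1, -1.2, -2.5]
gripper_width: 0.617
gripper_force: 30.0
```

Request:
drive_tool --rows '[{"tx":0,"ty":0,"tz":0.05,"ax":0,"ay":0,"az":0,"claw":4.8},{"tx":0,"ty":0,"tz":0,"ax":0,"ay":0,"az":0,"claw":4.8},{"tx":0,"ty":0,"tz":0,"ax":0,"ay":0,"az":0,"claw":4.8}]'

```text
time_s: 14.48
tcp_pos: [0.4864, 0.0259, 0.0364]
ee_rot: [[-0.994, -0.112, 0.0], [-0.112, 0.994, -0.0], [-0.0, -0.0, -1.0]]
wrist_force: [-1.7, 0.6, 3.0]
gripper_width: 0.619
gripper_force: 30.0
```

Contact made (force change about +5.5 N); releasing, rising and moving aside.

Request:
drive_tool --rows '[{"tx":0,"ty":0,"tz":0,"ax":0,"ay":0,"az":0,"claw":5.5},{"tx":0,"ty":0,"tz":0,"ax":0,"ay":0,"az":0,"claw":5.8},{"tx":0,"ty":0,"tz":0,"ax":0,"ay":0,"az":0,"claw":6.5},{"tx":0,"ty":0,"tz":0,"ax":0,"ay":0,"az":0,"claw":8},{"tx":0,"ty":0,"tz":0,"ax":0,"ay":0,"az":0,"claw":8},{"tx":0,"ty":0,"tz":0,"ax":0,"ay":0,"az":0,"claw":8},{"tx":0,"ty":0,"tz":-1,"ax":0,"ay":0,"az":0,"claw":8},{"tx":0,"ty":0,"tz":-2.5,"ax":0,"ay":0,"az":0,"claw":8},{"tx":0,"ty":0,"tz":-3,"ax":0,"ay":0,"az":0,"claw":8},{"tx":0,"ty":0,"tz":-3,"ax":0,"ay":0,"az":0,"claw":8}]'

```text
time_s: 15.32
tcp_pos: [0.4858, 0.0256, 0.1317]
ee_rot: [[-0.994, -0.112, -0.002], [-0.112, 0.994, -0.001], [0.002, -0.001, -1.0]]
wrist_force: [1.3, 0.7, 0.5]
gripper_width: 0.918
gripper_force: 0.0
```

Request:
drive_tool --rows '[{"tx":0,"ty":-2,"tz":0,"ax":0,"ay":0,"az":0,"claw":8},{"tx":0,"ty":-3.5,"tz":0,"ax":0,"ay":0,"az":0,"claw":8},{"tx":0,"ty":-3.5,"tz":0,"ax":0,"ay":0,"az":0,"claw":8},{"tx":0,"ty":-3.5,"tz":0,"ax":0,"ay":0,"az":0,"claw":8},{"tx":0,"ty":-3.5,"tz":0,"ax":0,"ay":0,"az":0,"claw":8},{"tx":0,"ty":-3.5,"tz":0,"ax":0,"ay":0,"az":0,"claw":8},{"tx":0,"ty":-3.5,"tz":0,"ax":0,"ay":0,"az":0,"claw":8},{"tx":0,"ty":-2,"tz":0,"ax":0,"ay":0,"az":0,"claw":8},{"tx":0,"ty":0,"tz":0,"ax":0,"ay":0,"az":0,"claw":8},{"tx":0,"ty":0,"tz":0,"ax":0,"ay":0,"az":0,"claw":8}]'

```text
time_s: 16.15
tcp_pos: [0.5138, -0.2234, 0.1305]
ee_rot: [[-0.994, -0.109, -0.001], [-0.109, 0.994, 0.0], [0.001, 0.0, -1.0]]
wrist_force: [0.0, 0.3, 0.8]
gripper_width: 0.921
gripper_force: 0.0
```

```bash
python3 - <<'E'
from h import *
p,d=capture('top');c=camera_params('top')
b=(270,190,335,272);x0,y0,x1,y1=b;q=p[y0:y1,x0:x1].astype(int);X=cloud(c,d,b)
m=q.min(-1)>215;rect(c,m,b,.050,"B");print("z",np.percentile(X[...,2][m],[20,50,90]))
a=cv2.resize(p[170:280,250:350,::-1],(400,440))
p,d=capture('side');e=cv2.resize(p[150:260,260:360,::-1],(400,440))
cv2.imwrite('pics/s5.png',np.hstack([a,e]))
E
```

```text
B c 504.8 27.9 size 124.2 52.8 ang 6.5
z [0.04883052 0.05173262 0.47839314]
```

View pics/s5.png

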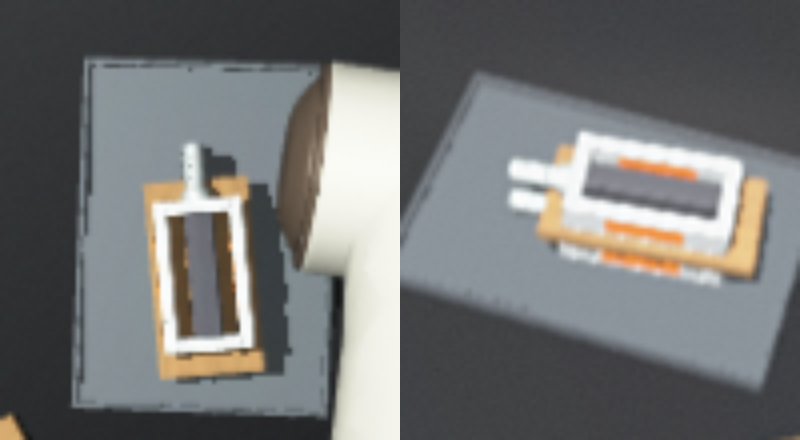

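The stack is square: pedal B's outline centre is at (504.8, 27.9), 6.5°, against (504, 27.4), 6.1° for the lower one. The spindles are in line and the arm is clear, so I hand it in.

```bash
python3 -c "
from station import *
print(finish_job())"
```

```text
the job is handed in; nothing more can be done
None
```

I laid the separator card on the lower pedal and set the second pedal on top with its spindle in line, then handed the job in at about 16 s. The last pictures show a square, level stack, about 1 mm and 0.4° off the lower pedal; the job gave back no verdict.

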